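# Refit the battery cover of a bench data logger

### The job

Refit the loose battery cover on the open data logger: hold it tilted, hook its tongue under the ledge and push it gently home into the slot, then pivot it down until it lies flat and the sprung catch at the other end snaps over its edge, and let go. Never force it, and leave the other things on the bench where they are.

Things in the scene. Friction and masses are not known exactly. Their poses are not given: they have to be found in the camera images.
- case: Data logger: grey box, bay upward, fixed, 156 (x) x 100 (y) x 41 mm; origin centre of underside, z up, x toward the robot within 20 deg. In the bay (62 mm between side walls) a black frame with slot (-x, far end), rails (z = 30 mm; sprung rubber strips) and catch (+x, near end). The frame is clamped in long holes: all of it stands up to 8 mm toward -x or +x of the stated places, unknown; it will not move; y, z are exact.
- slot (a point): Nominal foot of the slot's back wall (case axes; real one up to 8 mm off in x: find it by feel). Slot floor runs from it 36 mm toward +x at this height. Ledge over the slot: 60 mm wide, covers the first 8 mm, underside 9 mm and top 12 mm above this point. If the tongue is not pushed to within about 1.5 mm of the back wall, the cover's other edge lands on top of the catch and will not go down.
- catch_end (a point): Nominal foot of the end wall at the catch end, rail height, same x shift as the slot (99 mm from its back wall). End wall is 12 mm high. The catch stands in its middle: hook 20 mm wide, top 21.8 mm above and 2.5 mm toward -x of this point, front sloping steeply from there to a nose 6 mm toward -x and 12 mm up, just above the fitted cover's top.
- catch (a joint): The sprung catch: 0 = sprung out (m), grows as it is pushed back toward +x, at most 0.008. Spring 3 N plus 0.6 N per mm. The cover's edge pushed down its slope drives it back 2 to 3 mm, then it springs back over the cover's top. Pressing the cover down near that edge takes 5 to 12 N, and 1 or 2 mm past flat (sprung strips: 2 N plus 4 N per mm, 3 mm travel) lets it catch; over 30 N on the logger would break it.
- cover: Loose grey battery cover lying flat, fin up, left or right of the case, 60 to 130 g. Origin centre of underside, z up, x along its length (-48 to +48 mm). Plate: x -34 to +48, 56 wide, 11 thick. Tongue: x -48 to -34, 36 wide, 3.5 thick, flush below. Fitted: axes as the case's, z = 30 mm, side play 3 mm. It starts with x toward the robot within 30 deg, tongue away.
- tongue_tip (a point): Middle of the lower edge of the tongue's end, at (-48, 0, 0) mm in the cover's axes. It goes into the slot. With the cover tilted 18 to 26 degrees (this end down) the tongue passes under the ledge and the other end clears the catch. Tongue home and other edge resting on the catch's slope, the cover leans about 10 degrees and stays so when released.
- cover_fin (a point): Middle of the top of the cover's grip fin, at (-10, 0, 37) mm in the cover's axes. The fin is 32 mm long (along x), 10 mm thick (along y) and stands 26 mm above the plate.
- press_spot (a point): Spot to press the cover down: middle of the free flat top between fin and catch edge, at (30, 0, 11) mm in the cover's axes; flat from x = 12 to 44 mm.
- calculator: A pocket calculator, 137 x 76 x 16 mm, lying on the side of the case where the cover is not; origin at the centre of its underside. Leave it alone.
- cell_box: A small black box, 47 x 58 x 28 mm, on the robot's side of the case; origin at the centre of its underside. Leave it alone.
- sample_pot: A clear round pot with a white lid, 51 mm across, 59 mm tall, right of the case's far end; origin at the centre of its underside. Leave it alone.
- brown_vial: A small brown vial with a black cap, 22 mm across, 50 mm tall, left of the case's far end; origin at the centre of its underside. Leave it alone.
Things that resemble listed ones, but are neither listed nor needed, are in the scene too. What is shaped like the case but purple is not meant.

How it is judged:
By the outcome, as a careful person would: the job done as asked, in the order asked, and still so for the second after the job is handed in, with the robot touching nothing.
It also fails if it takes over 64 s, if anything falls off the work surface, if the arm or the gripper's body presses on something with over 40 N, if the wrist force passes 120 N, or if a joint passes its speed limit or range.

### The arm

A 6-joint arm with a two-finger parallel gripper is mounted at the origin on a cart in front of the work surface, level with it; the furniture and walls round the work are solid. World frame = base frame: x ahead of the robot, y to its left, z up, the work surface at z = 0. Lengths are in m, angles in rad, forces in N, time in s.
With the tool pointing down it reaches from about 0.25 to 0.775 m from the base axis. Payload 4 kg.
Tool frame: the origin (TCP) lies on the centre line of the jaws, within the pads' length; the fingertips stand 14 mm ahead of it and the grasp point (between the pads) lies 5 mm behind it (robot.tcp_to_tips is the distance from the TCP to the fingertips, in m); z points along the fingers, y is the line along which they close (so a half turn about z gives the same grasp; the last joint's range is limited). The gripper opens to 94 mm and grips with 3 to 60 N. Pads are 16 mm wide; open, the fingers measure 119 mm over their backs; the gripper's body (75 mm by 177 mm) begins 78 mm behind the grasp point.
Start: joints at [0.998, 0.087, 1.371, -0, 1.684, -0.103], TCP at [0.249, 0.49, 0.22] pointing down, gripper open.
Joint ranges: [-3.1, 3.1], [-0.76, 2.03], [0.27, 2.55], [-1.08, 4.22], [0.17, 2.65], [-2.57, 2.57]. Speed limits (rad/s): [2.79, 2.79, 3.14, 3.14, 3.14, 3.14].

### API

Orientations are given as [roll, pitch, yaw] about the fixed x, y, z axes, in that order (R = Rz(yaw) Ry(pitch) Rx(roll)).
In Python, from bench import robot gives the robot as it stands.
- The arm moves only by the tool carry_out, never from a script. Its argument "increments" is a list of rows, each a list of 3 entries, a list of its own where there are three numbers: the closure in counts, from 0 (fully open) to 255 (shut), then the shift along the tool's x, y, z in mm, then the turn about the tool's z in degrees. In form: [[fingers, [dx, dy, dz], twist], ...]. A call has 1 to 8 rows; each row shifts and turns the commanded pose from where the row before left it, along the tool's axes as they then stand; what a row does not reach is not made up. A row lasts 1/10 s, in which the tool goes at most 50 mm and 8.59 degrees, less where a joint would pass 70% of its speed; a pose out of reach is approached as far as the arm can. A call with a gripper value outside its range is refused whole. The fingers move at their own pace and stop on an object; the grip force is fixed at half the most. Time passes only in rows, so rows that do not move let the fingers close. It gives the time, the measured TCP pose, the force, the opening and the grip force at its end, in the units of the state.
- robot.get_obs(): the state, without advancing time (a new reading comes with each control period).
- robot.snapshot(name): name is "side" or "top"; returns the picture (420x560x3 uint8, blue, green, red); there is no depth.
- robot.get_calibration(name): a dict with "vfov" (degrees; the focal length in pixels is half the picture's height over the tangent of half this angle, whatever the lens; pixels are square), "cx", "cy" (the principal point, pixels), "T" (4x4, takes a point from camera to world coordinates). Camera axes: x right, y down, z forward; pixel columns grow to the right and rows downward; lengths in m; the calibration is good to about 2 mm. A picture is of the moment at which its call begins. get_calibration takes no time and is no camera call.
- robot.close_job(): hands the job in; it is judged then, once.
The state is a dict: "time": time; "joint_positions": joint angles; "qvel": joint speeds; "joint_torque": joint torques, N m; "tool_pos": TCP position; "ee_rot": TCP orientation; "wrist_force": force on the tool from outside, world axes, zero at the start; "wrist_torque": the same for the moment, N m; "width": finger opening in m; "finger_force": force on a finger pad.
Only numpy, scipy, OpenCV 4.12 (cv2) and the standard library are available. Lean on these libraries where they do the work, as an engineer would, in place of code of your own. Each camera call takes 0.05 s, during which the arm holds its last target. There are 200 camera calls.

## Working session

There is one attempt and no reset: what is moved stays moved. The work goes in short steps, Python scripts to look and compute and a tool call to move; the robot and the scene stay as the last step left them, time stands still between calls to the robot, and variables do not carry over. Pictures are saved under pics/ and viewed, at most 10 in all, crops included, and the job is handed in when it is done.

Besides the shell and the picture viewer there is one more tool, called by a JSON object that holds its "method" and its "body". carry_out: Moves the arm, as the interface text tells. Its arguments: {"type":"object","properties":{"increments":{"type":"array","items":{"type":"array"}}},"required":["increments"]}

```bash
ls; mkdir -p pics
python3 - <<'E'
from bench import robot
import cv2,numpy as np
for n in("top","side"):
    cv2.imwrite(f"pics/{n}0.png",robot.snapshot(n)); c=robot.get_calibration(n); print(n,c["vfov"],c["cx"],c["cy"],np.round(c["T"],3).tolist(),[k for k in c])
o=robot.get_obs();print(o)
E
```

```text
pics
top 54.222431211411 278.644717843869 211.06514356885864 [[-0.03, -0.997, 0.071, 0.501], [-1.0, 0.03, -0.0, 0.002], [-0.002, -0.071, -0.997, 1.058], [0.0, 0.0, 0.0, 1.0]] ['vfov', 'cx', 'cy', 'T']
side 43.65179258954015 284.49002339145255 214.47063293499278 [[-0.9, -0.189, 0.393, 0.142], [-0.436, 0.377, -0.817, 0.965], [0.006, -0.907, -0.422, 0.527], [0.0, 0.0, 0.0, 1.0]] ['vfov', 'cx', 'cy', 'T']
{'time': 0.1, 'joint_positions': array([ 9.97883557e-01,  8.78987359e-02,  1.37207730e+00, -2.12168082e-05,
        1.68362169e+00, -1.03074346e-01]), 'qvel': array([-0.00106521, -0.00223874, -0.0025605 ,  0.00122599, -0.00052823,
       -0.00222875]), 'joint_torque': array([ 2.75229635e-03, -3.41249478e+01, -3.03303838e+01,  7.20803509e-02,
        3.03387037e-02, -1.11395732e-04]), 'tool_pos': array([0.24875186, 0.49000972, 0.21842467]), 'ee_rot': array([-3.13959605e+00, -1.85330965e-04,  2.67175168e+00]), 'wrist_force': array([-0.07039631,  0.45582185, -0.25063128]), 'wrist_torque': array([0.03136878, 0.05014038, 0.02419035]), 'finger_force': 0.0, 'width': 0.09423834778824462}
```

View pics/top0.png

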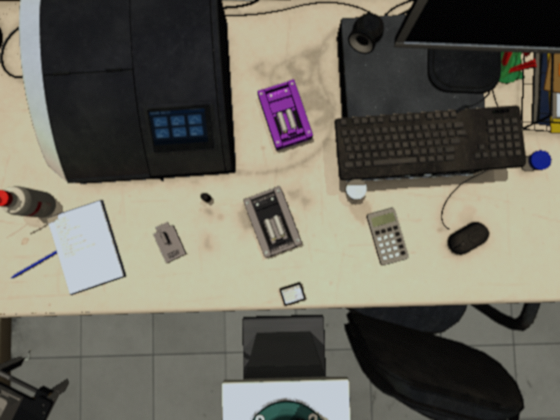

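View pics/side0.png

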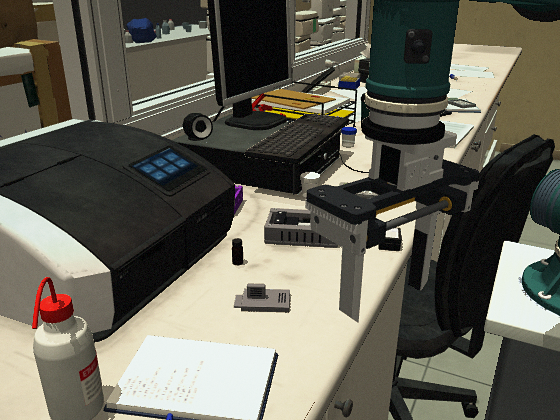

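Top view: the case is at (272,222), grey and bay up. The purple decoy is at (285,115). The cover is at (170,242), the calculator at (387,236), the cell box at (292,293), the pot at (357,190) and the vial at (207,197). Things that could pass for the cover are the calculator and cell box, and for the case the purple box. By the description I choose the grey piece with a fin at (170,242) and the grey box at (272,222), and check both in one close crop.

```bash
cat > h.py <<'E'
import cv2,numpy as np
from bench import robot
def ray(n,uv):
    c=robot.get_calibration(n);T=np.array(c["T"]);f=210/np.tan(np.radians(c["vfov"]/2))
    d=np.array([(uv[0]-c["cx"])/f,(uv[1]-c["cy"])/f,1.]);return T[:3,3],T[:3,:3]@d
def onz(n,uv,z):
    o,d=ray(n,uv);return o+d*(z-o[2])/d[2]
def proj(n,p):
    c=robot.get_calibration(n);T=np.array(c["T"]);f=210/np.tan(np.radians(c["vfov"]/2))
    q=T[:3,:3].T@(np.array(p)-T[:3,3]);return np.array([c["cx"]+f*q[0]/q[2],c["cy"]+f*q[1]/q[2]])
E
python3 - <<'E'
from h import *
a=cv2.imread("pics/top0.png");b=cv2.resize(a[180:300,145:315],None,fx=4.6,fy=4.6,interpolation=cv2.INTER_CUBIC)
cv2.imwrite("pics/crop0.png",b)
hsv=cv2.cvtColor(a,cv2.COLOR_BGR2HSV)
bg=a[250:262,200:235].reshape(-1,3).astype(float);print(bg.mean(0),bg.std(0))
m=((hsv[...,2]<185)).astype(np.uint8)
for nm,(u0,v0,u1,v1),z in(("case",(235,175,312,265),.041),("cover",(145,212,197,270),.011)):
    s=np.zeros_like(m);s[v0:v1,u0:u1]=m[v0:v1,u0:u1]
    cs,_=cv2.findContours(s,cv2.RETR_EXTERNAL,cv2.CHAIN_APPROX_NONE);c=max(cs,key=cv2.contourArea)
    P=np.array([onz("top",p[0],z)[:2] for p in c],np.float32)*1000
    r=cv2.minAreaRect(P);print(nm,cv2.boundingRect(c),r,np.round(cv2.boxPoints(r)).tolist())
E
```

```text
[162.8952381  191.43095238 195.06190476] [3.18679959 3.29031682 0.58633339]
case (238, 185, 66, 75) ((543.3320922851562, 27.73602294921875), (167.47247314453125, 128.88888549804688), 18.911914825439453) [[443.0, 62.0], [485.0, -60.0], [643.0, -6.0], [602.0, 116.0]]
cover (152, 221, 36, 43) ((506.6714782714844, 284.3004150390625), (102.4969482421875, 63.58428955078125), 23.60703468322754) [[447.0, 293.0], [472.0, 235.0], [566.0, 276.0], [541.0, 334.0]]
```

View pics/crop0.png

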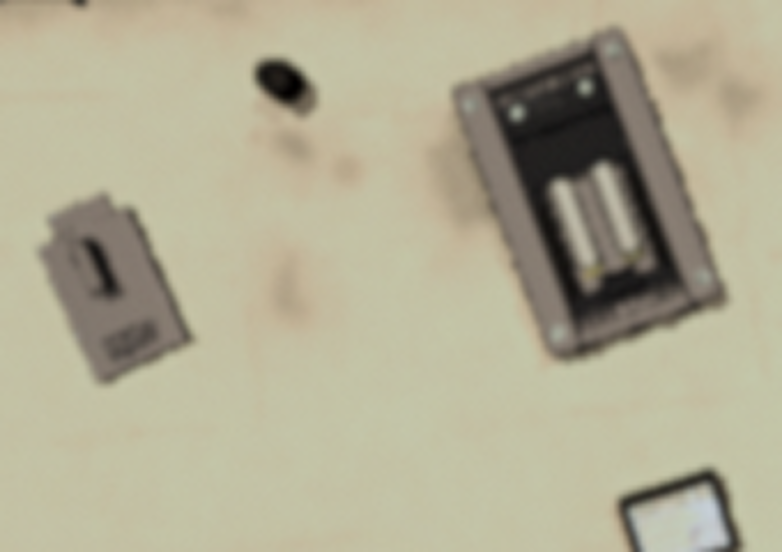

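The crop confirms the cover: tongue up-left at crop (77,204), fin at (97,268), near edge middle at (148,362). It also confirms the grey case, with the black frame's slot end at (550,90) and its catch end at (630,300). Next I tighten the masks, because the sizes came out too large.

Run:
```python
from h import *
a=cv2.resize(cv2.imread("pics/top0.png"),None,fx=4,fy=4,interpolation=cv2.INTER_CUBIC)
for t in (135,150,160):
  m=(a[...,1]<t).astype(np.uint8)
  for nm,(u0,v0,u1,v1),z in(("case",(235,175,312,265),.041),("cover",(145,212,197,270),.011)):
    s=np.zeros_like(m);s[v0*4:v1*4,u0*4:u1*4]=m[v0*4:v1*4,u0*4:u1*4]
    s=cv2.morphologyEx(s,cv2.MORPH_OPEN,np.ones((9,9),np.uint8))
    cs,_=cv2.findContours(s,cv2.RETR_EXTERNAL,cv2.CHAIN_APPROX_NONE);c=max(cs,key=cv2.contourArea)
    P=np.array([onz("top",(p[0]+.5)/4-.5,z)[:2] for p in c],np.float32)*1000
    r=cv2.minAreaRect(P);print(t,nm,np.round(r[0],1),np.round(r[1],1),round(r[2],1))
# frame landmarks (crop px -> world, z guesses)
for nm,uv,z in(("screwL",(517,112),.042),("screwR",(586,88),.042),("ledge edge L",(512,135),.042),("ledge edge R",(607,100),.042),("near inner L",(575,320),.042),("near inner R",(660,290),.042),("fin a",(88,240),.037),("fin b",(112,295),.037)):
    print(nm,np.round(onz("top",(np.array(uv)+.5)/4.6-.5+[145,180],z)*1000,1))
b=cv2.imread("pics/side0.png")
cv2.imwrite("pics/crop1.png",cv2.resize(b[190:320,215:355],None,fx=4.5,fy=4.5,interpolation=cv2.INTER_CUBIC))
```

```text
135 case [546.2  18.7] [161.4 105.9] 19.1
135 cover [506.8 283.3] [96.4 57.6] 23.8
150 case [545.7  20.6] [163.7 111.5] 18.9
150 cover [506.9 283.7] [98.7 59.5] 23.7Traceback (most recent call last):
  File "<stdin>", line 9, in <module>
  File "h.py", line 7, in onz
    o,d=ray(n,uv);return o+d*(z-o[2])/d[2]
        ~~~^^^^^^
  File "h.py", line 4, in ray
    c=robot.get_calibration(n);T=np.array(c["T"]);f=210/np.tan(np.radians(c["vfov"]/2))
ValueError: time passes only in moves, steps and waits
```

```bash
cat > h.py <<'E'
import cv2,numpy as np,functools
from bench import robot
@functools.lru_cache
def cal(n):
    c=robot.get_calibration(n);return np.array(c["T"]),210/np.tan(np.radians(c["vfov"]/2)),c["cx"],c["cy"]
def onz(n,uv,z):
    T,f,cx,cy=cal(n);o=T[:3,3];d=T[:3,:3]@np.array([(uv[0]-cx)/f,(uv[1]-cy)/f,1.])
    return o+d*(z-o[2])/d[2]
def proj(n,p):
    T,f,cx,cy=cal(n);q=T[:3,:3].T@(np.array(p)-T[:3,3]);return np.array([cx+f*q[0]/q[2],cy+f*q[1]/q[2]])
E
python3 - <<'E'
from h import *
a=cv2.resize(cv2.imread("pics/top0.png"),None,fx=4,fy=4,interpolation=cv2.INTER_CUBIC)
for t in (120,130,140):
  m=(a[...,1]<t).astype(np.uint8)
  for nm,(u0,v0,u1,v1),z in(("case",(235,175,312,265),.041),("cover",(145,212,197,270),.011)):
    s=np.zeros_like(m);s[v0*4:v1*4,u0*4:u1*4]=m[v0*4:v1*4,u0*4:u1*4]
    s=cv2.morphologyEx(s,cv2.MORPH_OPEN,np.ones((9,9),np.uint8))
    cs,_=cv2.findContours(s,cv2.RETR_EXTERNAL,cv2.CHAIN_APPROX_NONE);c=max(cs,key=cv2.contourArea)
    P=np.array([onz("top",(p[0]+.5)/4-.5,z)[:2] for p in c],np.float32)*1000
    r=cv2.minAreaRect(P);print(t,nm,np.round(r[0],1),np.round(r[1],1),round(r[2],1))
for nm,uv,z in(("screwL",(517,112),.042),("screwR",(586,88),.042),("ledge edge L",(512,135),.042),("ledge edge R",(607,100),.042),("near inner L",(575,320),.042),("near inner R",(660,290),.042),("fin a",(88,240),.037),("fin b",(112,295),.037),("tip",(77,204),.0),("nearmid",(148,362),.011),
 ("cTL",(468,100),.041),("cTR",(613,45),.041),("cBL",(557,335),.041),("cBR",(703,277),.041)):
    print(nm,np.round(onz("top",(np.array(uv)+.5)/4.6-.5+[145,180],z)*1000,1))
b=cv2.imread("pics/side0.png")
cv2.imwrite("pics/crop1.png",cv2.resize(b[190:320,215:355],None,fx=4.5,fy=4.5,interpolation=cv2.INTER_CUBIC))
E
```

```text
120 case [546.8  14.7] [158.7  95.6] 18.5
120 cover [518.3 298.1] [57.  35.3] 21.9
130 case [546.1  18.4] [160.7 105.1] 19.0
130 cover [506.7 283.1] [95.5 56.8] 23.9
140 case [546.2  19. ] [162.4 107. ] 19.0
140 cover [506.7 283.4] [97.7 58.2] 23.6
screwL [593.1  54.8  42. ]
screwR [605.1  17.2  42. ]
ledge edge L [580.7  57.9  42. ]
ledge edge R [598.2   6.   42. ]
near inner L [480.2  26.6  42. ]
near inner R [494.9 -19.4  42. ]
fin a [531.  288.9  37. ]
fin b [501.  276.3  37. ]
tip [552.5 305.3   0. ]
nearmid [463.5 263.8  11. ]
cTL [600.5  81.3  41. ]
cTR [628.2   1.9  41. ]
cBL [472.5  36.5  41. ]
cBR [501.2 -42.8  41. ]
```

View pics/crop1.png

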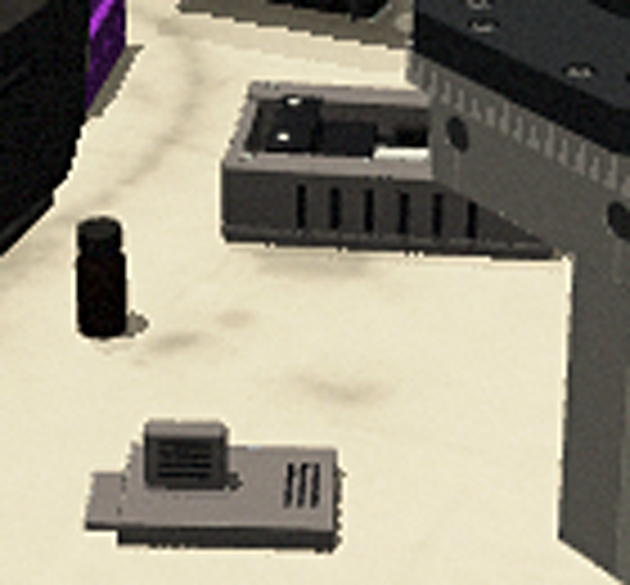

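The side crop shows the cover lying flat on the table with its fin at (185,455). The case is partly hidden by the gripper. The cover's rect measures 96x57 mm, which matches the given size. The fin is near (516,287) mm, with tongue direction 23.7° from +x. The case's centre is near (546,19), yaw about 19.3°.

```bash
cat >> h.py <<'E'
def plan(pos,yaw,n,fing,o=None,start=None):
    """rows to world TCP pos (m) and tool-x heading yaw (deg), tool pointing down"""
    if start is None:
        o=robot.get_obs();start=(np.array(o["tool_pos"])*1000,np.degrees(o["ee_rot"][2]))
    p,y=start;p=np.array(p,float);t=np.array(pos)*1000;dy=(yaw-y+180)%360-180
    out=[]
    for i in range(n):
        k=n-i;d=(t-p)/k;a=np.radians(y);c,s=np.cos(a),np.sin(a)
        loc=np.round([c*d[0]+s*d[1],s*d[0]-c*d[1],-d[2]],1);tw=round(-dy/n,2)
        out.append([fing,loc.tolist(),tw])
        p=p+[c*loc[0]+s*loc[1],s*loc[0]-c*loc[1],-loc[2]];y-=tw
    print(str(out).replace(" ",""),np.round(p,1),round(y,1));return (p,y)
E
python3 - <<'E'
from h import *
s=plan((.516,.287,.18),203.7,8,0)
s=plan((.516,.287,.18),203.7,8,0) if 0 else s
plan((.516,.287,.075),203.7,4,0,start=s)
E
```

```text
[[0,[-41.3,-7.5,4.8],np.float64(-6.33)],[0,[-40.2,-12.0,4.8],np.float64(-6.33)],[0,[-38.6,-16.4,4.8],np.float64(-6.33)],[0,[-36.6,-20.5,4.8],np.float64(-6.33)],[0,[-34.1,-24.4,4.8],np.float64(-6.33)],[0,[-31.2,-28.1,4.8],np.float64(-6.33)],[0,[-27.9,-31.3,4.8],np.float64(-6.33)],[0,[-24.3,-34.2,4.8],np.float64(-6.33)]] [516. 287. 180.] 203.7
[[0,[-0.0,0.0,26.3],np.float64(0.01)],[0,[-0.0,0.0,26.2],np.float64(0.01)],[0,[-0.0,0.0,26.3],np.float64(0.01)],[0,[-0.0,0.0,26.2],np.float64(0.01)]] [516. 287.  75.] 203.7
```

{"method": "carry_out", "body": {"increments": [[0,[-41.3,-7.5,4.8],-6.33],[0,[-40.2,-12.0,4.8],-6.33],[0,[-38.6,-16.4,4.8],-6.33],[0,[-36.6,-20.5,4.8],-6.33],[0,[-34.1,-24.4,4.8],-6.33],[0,[-31.2,-28.1,4.8],-6.33],[0,[-27.9,-31.3,4.8],-6.33],[0,[-24.3,-34.2,4.8],-6.33]]}}

```text
time: 0.9
tool_pos: [0.5172, 0.2861, 0.1803]
ee_rot: [3.141, -0.001, -2.723]
wrist_force: [-0.4, 0.7, 1.1]
width: 0.0938
finger_force: 0.0
```

{"method": "carry_out", "body": {"increments": [[0,[0,0,26],0],[0,[0,0,26],0],[0,[0,0,26],0],[0,[0,0,26],0],[0,[0,0,0],0]]}}

```text
time: 1.4
tool_pos: [0.513, 0.2859, 0.0718]
ee_rot: [3.142, -0.01, -2.728]
wrist_force: [-0.9, 0.6, -1.1]
width: 0.0937
finger_force: 0.0
```

Run:
```python
from h import *
a=robot.snapshot("side");cv2.imwrite("pics/s1.png",cv2.resize(a[150:360,150:430],None,fx=2.8,fy=2.8,interpolation=cv2.INTER_CUBIC))
plan((.516,.287,.031),203.7,3,0)
```

```text
[[0,[-0.5,-0.1,14.5],np.float64(0.01)],[0,[-0.5,-0.1,14.5],np.float64(0.01)],[0,[-0.6,-0.0,14.5],np.float64(0.01)]] [516. 287.  31.] -156.3
```

View pics/s1.png

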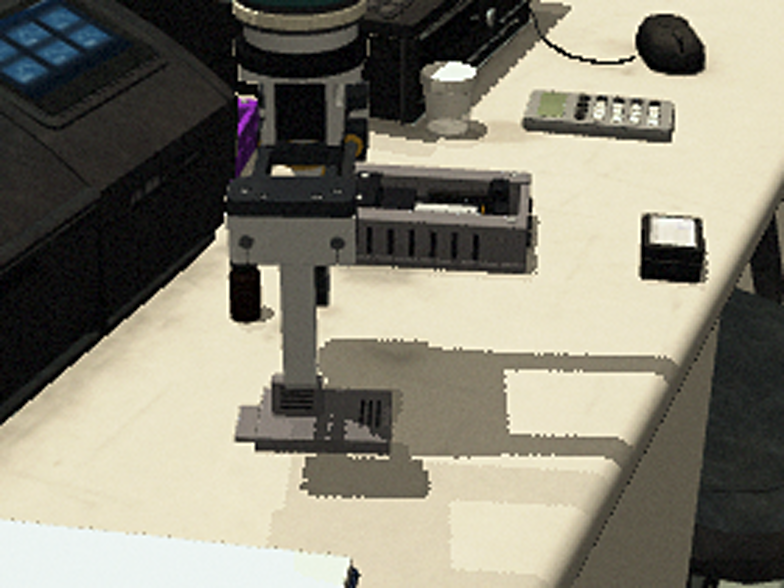

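Run:
```python
from h import *
f=lambda p:np.round((proj("side",p)-[150,150])*2.8)
n=np.array([-.402,.916,0])
for nm,p in(("tip near",np.array([.513,.286,.058])+.047*n),("tip far",np.array([.513,.286,.058])-.047*n),("finTop",(.516,.287,.037)),("fin@282",(.516,.283,.037)),("tongue tip",(.5507,.3026,0)),("near end",(.4628,.264,.011)),("catch",(.5463-.9438*.045,.0187-.3305*.045,.052))):print(nm,f(p))
```

```text
tip near [303. 384.]
tip far [315. 304.]
finTop [305. 371.]
fin@282 [308. 368.]
tongue tip [245. 420.]
near end [398. 409.]
catch [494. 180.]
```

The picture shows the gripper over the cover: fin at (297,385), tips either side as predicted, catch visible at (500,190). Descend and grip.

{"method": "carry_out", "body": {"increments": [[0,[0,0,14],0],[0,[-1,0,14],0],[0,[-1,0,12],0],[0,[0,0,0],0]]}}

```text
time: 1.85
tool_pos: [0.5167, 0.2876, 0.0346]
ee_rot: [3.142, -0.004, -2.728]
wrist_force: [-0.6, 0.1, -0.1]
width: 0.094
finger_force: 0.0
```

{"method": "carry_out", "body": {"increments": [[255,[0,0,0],0],[255,[0,0,0],0],[255,[0,0,0],0],[255,[0,0,0],0],[255,[0,0,0],0],[255,[0,0,0],0],[255,[0,0,0],0],[255,[0,0,0],0]]}}

```text
time: 2.65
tool_pos: [0.5181, 0.2882, 0.0371]
ee_rot: [3.142, 0.0, -2.728]
wrist_force: [0.2, 0.3, -1.1]
width: 0.0335
finger_force: 0.0
```

{"method": "carry_out", "body": {"increments": [[255,[0,0,4],0],[255,[0,0,0],0],[255,[0,0,0],0],[255,[0,0,0],0],[255,[0,0,0],0],[255,[0,0,0],0]]}}

```text
time: 3.25
tool_pos: [0.5181, 0.2882, 0.033]
ee_rot: [3.142, -0.0, -2.728]
wrist_force: [0.1, 0.2, 0.2]
width: 0.0096
finger_force: 30.0
```

{"method": "carry_out", "body": {"increments": [[255,[0,0,-20],0],[255,[0,0,-30],0],[255,[0,0,-30],0],[255,[0,0,-30],0],[255,[0,0,0],0]]}}

```text
time: 3.75
tool_pos: [0.5209, 0.2895, 0.149]
ee_rot: [-3.142, 0.011, -2.728]
wrist_force: [0.4, 0.5, -0.2]
width: 0.0094
finger_force: 30.0
```

Run:
```python
from h import *
a=robot.snapshot("side");b=robot.snapshot("top");cv2.imwrite("pics/s2.png",a);cv2.imwrite("pics/t2.png",b)
A=cv2.resize(a[195:255,270:350],None,fx=6,fy=6,interpolation=cv2.INTER_CUBIC)   # case
C=cv2.resize(a[180:320,200:310],None,fx=2.5,fy=2.5,interpolation=cv2.INTER_CUBIC) # cover
B=cv2.resize(b[180:262,235:310],None,fx=6,fy=6,interpolation=cv2.INTER_CUBIC)
for x in(A,B):
    x[:]=np.clip(x.astype(float)**.7*6,0,255) if 0 else np.clip(x*1.6,0,255)
h=np.zeros((600,800,3),np.uint8);h[:360,:320]=0
A=cv2.resize(A,None,fx=.72,fy=.72);h[:A.shape[0],:A.shape[1]]=A;h[260:260+min(340,C.shape[0]),:C.shape[1]]=C[:340];h[:B.shape[0],350:350+B.shape[1]]=B
cv2.imwrite("pics/m2.png",h);print(A.shape,B.shape,C.shape,robot.get_obs()["wrist_force"])
```

```text
(259, 346, 3) (492, 450, 3) (350, 275, 3) [-0.30619533 -0.44748063 -1.41709876]
```

View pics/m2.png

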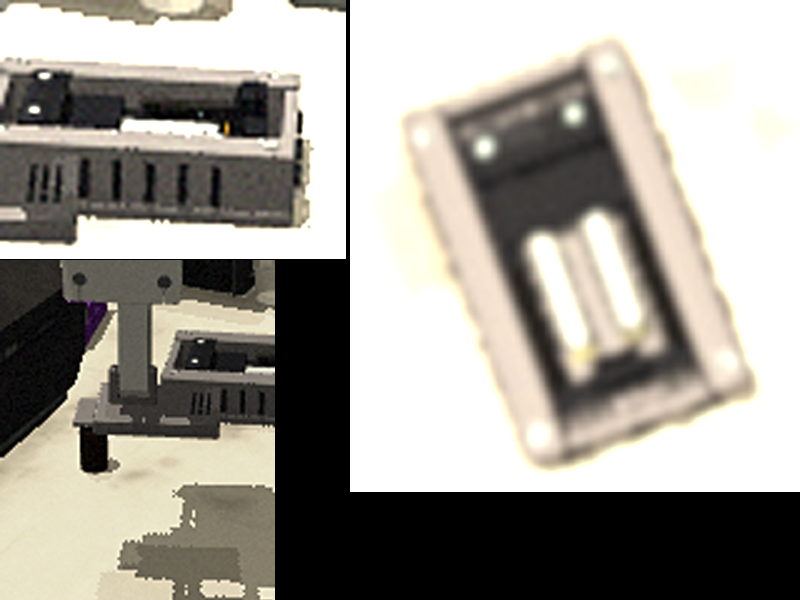

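Run:
```python
from h import *
c0=np.array([546.3,18.7]);a=np.radians(19.3);X=-np.array([np.cos(a),np.sin(a)]);Y=-np.array([-np.sin(a),np.cos(a)])
def rep(nm,n,uv,z):
    p=onz(n,uv,z)*1000;d=p[:2]-c0;print(nm,np.round(p,0),"case x,y:",np.round([d@X,d@Y],1))
T=lambda u,v:((u-350+.5)/6-.5+235,(v+.5)/6-.5+180)
S=lambda u,v:((u+.5)/4.32-.5+270,(v+.5)/4.32-.5+195)
for nm,u,v,z in(("ledge L",487,182,.042),("ledge R",600,140,.042),("floor end",572,225,.03),("catch?",608,368,.05),("near rim in",630,400,.041),("wall TL in",445,118,.041),("wall TR in",587,65,.041),("wall BL in",560,405,.041),("wall BR in",690,355,.041),("scr",421,134,.041),("scr",608,65,.041),("scr",540,437,.041),("scr",727,360,.041)):rep("T "+nm,"top",T(u,v),z)
for nm,u,v,z in(("ledge near",68,124,.042),("ledge far",72,80,.042),("floorend",122,97,.03),("catch top L",240,83,.0518),("catch top R",266,83,.0518),("case near rim far corner",297,72,.041),("case near rim near corner",290,145,.041)):rep("S "+nm,"side",S(u,v),z)
```

```text
T ledge L [578.  54.  42.] case x,y: [-41.9 -22.9]
T ledge R [594.   7.  42.] case x,y: [-41.4  27. ]
T floor end [560.  20.  30.] case x,y: [-13.3   3.6]
T catch? [500.   6.  50.] case x,y: [47.8 -3.6]
T near rim in [487.  -2.  41.] case x,y: [63.3  0.1]
T wall TL in [605.  71.  41.] case x,y: [-73.1 -29.8]
T wall TR in [626.  11.  41.] case x,y: [-72.7  33.2]
T wall BL in [485.  27.  41.] case x,y: [ 54.9 -27.6]
T wall BR in [504. -28.  41.] case x,y: [54.9 29.8]
T scr [599.  81.  41.] case x,y: [-70.5 -41.5]
T scr [626.   3.  41.] case x,y: [-69.5  41.3]
T scr [472.  35.  41.] case x,y: [ 64.2 -39.9]
T scr [502. -43.  41.] case x,y: [62.3 43.3]
S ledge near [572.  65.  42.] case x,y: [-39.7 -35.2]
S ledge far [593.  18.  42.] case x,y: [-43.4  16.1]
S floorend [572.   2.  30.] case x,y: [-18.4  24.4]
S catch top L [507.   3.  52.] case x,y: [42.4  2.1]
S catch top R [495.  -3.  52.] case x,y: [55.3  3.8]
S case near rim far corner [494. -45.  41.] case x,y: [70.4 42.8]
S case near rim near corner [467.  36.  41.] case x,y: [ 68.9 -42.6]
```

The picture shows the cover gripped and lifted. The ledge front edge is at case x≈-41.7 in both views, so the back wall is near -49.7. The catch top is at about +48, which agrees with -49.7+96.5. Next I go over the bay and then pivot the cover in the pads, with its near end resting on the catch top.

```bash
cat >> h.py <<'E'
W=np.array([593.3,34.1]);_a=np.radians(19.3);CX=-np.array([np.cos(_a),np.sin(_a)]);CY=np.array([np.sin(_a),-np.cos(_a)])
def sp(s,y,z): q=W+s*CX+y*CY;return (q[0]/1000,q[1]/1000,z/1000)
def where(o):
    d=np.array(o["tool_pos"])[:2]*1000-W;return "s %.1f y %.1f z %.1f"%(d@CX,d@CY,o["tool_pos"][2]*1000)
E
python3 - <<'E'
from h import *
s=plan(sp(50,0,135),199.3,8,255)
plan(sp(50,0,97),199.3,3,255,start=s)
E
```

```text
[[255,[10.4,-32.4,1.0],np.float64(0.55)],[255,[10.1,-32.5,1.1],np.float64(0.55)],[255,[9.8,-32.6,1.0],np.float64(0.55)],[255,[9.5,-32.7,1.1],np.float64(0.55)],[255,[9.2,-32.7,1.0],np.float64(0.55)],[255,[8.9,-32.8,1.1],np.float64(0.55)],[255,[8.6,-32.9,1.0],np.float64(0.55)],[255,[8.2,-33.0,1.1],np.float64(0.55)]] [546.1  17.6 135. ] -160.7
[[255,[0.0,-0.0,12.7],np.float64(0.01)],[255,[0.0,-0.0,12.6],np.float64(0.01)],[255,[0.0,-0.0,12.7],np.float64(0.01)]] [546.1  17.6  97. ] -160.7
```

{"method": "carry_out", "body": {"increments": [[255,[10.4,-32.4,1],0.55],[255,[10.1,-32.5,1],0.55],[255,[9.8,-32.6,1],0.55],[255,[9.5,-32.7,1],0.55],[255,[9.2,-32.7,1],0.55],[255,[8.9,-32.8,1],0.55],[255,[8.6,-32.9,1],0.55],[255,[8.2,-33.0,1],0.55]]}}

```text
time: 4.65
tool_pos: [0.5443, 0.0163, 0.132]
ee_rot: [3.14, -0.004, -2.805]
wrist_force: [0.4, -0.2, -0.7]
width: 0.0097
finger_force: 30.0
```

{"method": "carry_out", "body": {"increments": [[255,[0,0,12],0],[255,[0,0,12],0],[255,[0,0,12],0],[255,[0,0,0],0],[255,[0,0,0],0],[255,[0,0,0],0]]}}

```text
time: 5.25
tool_pos: [0.5462, 0.0183, 0.0995]
ee_rot: [-3.141, 0.001, -2.803]
wrist_force: [-0.5, -0.0, -0.7]
width: 0.0097
finger_force: 30.0
```

Run:
```python
from h import *
a=robot.snapshot("side");b=robot.snapshot("top");o=robot.get_obs();print(where(o),np.degrees(o["ee_rot"][2]),o["wrist_force"],o["wrist_torque"])
h=np.zeros((400,800,3),np.uint8);h[:,:400]=cv2.resize(a[150:250,250:350],(400,400),interpolation=cv2.INTER_CUBIC);h[:,400:]=cv2.resize(b[170:270,220:320],(400,400),interpolation=cv2.INTER_CUBIC)
cv2.imwrite("pics/m3.png",np.clip(h*1.4,0,255).astype(np.uint8))
```

```text
s 49.6 y -0.3 z 99.9 -160.63009076559902 [ 0.31668095  0.39025452 -1.38070265] [ 0.09700271  0.0247047  -0.00570047]
```

View pics/m3.png

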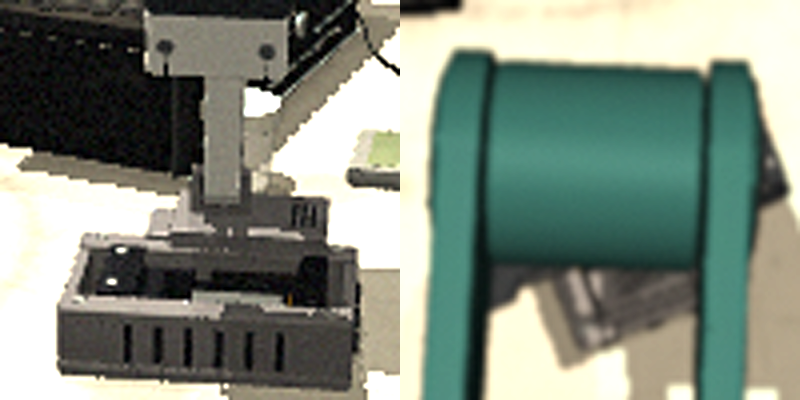

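The side view shows the cover flat above the bay, its near end (328,235) over the catch (315,265). The arm hides the case in the top view. Lower gently onto the catch, watching the force.

{"method": "carry_out", "body": {"increments": [[255,[0,0,4],0],[255,[0,0,4],0],[255,[0,0,3],0],[255,[0,0,0],0],[255,[0,0,0],0]]}}

```text
time: 5.85
tool_pos: [0.5457, 0.0175, 0.0879]
ee_rot: [3.141, -0.0, -2.804]
wrist_force: [-0.0, -0.5, -0.6]
width: 0.0101
finger_force: 30.0
```

{"method": "carry_out", "body": {"increments": [[255,[0,0,1],0],[255,[0,0,1],0],[255,[0,0,1],0],[255,[0,0,1],0],[255,[0,0,1],0],[255,[0,0,0],0]]}}

```text
time: 6.45
tool_pos: [0.5461, 0.0175, 0.084]
ee_rot: [-3.141, 0.001, -2.804]
wrist_force: [-1.4, 0.2, 3.7]
width: 0.0098
finger_force: 30.0
```

{"method": "carry_out", "body": {"increments": [[255,[0,0,1],0],[255,[0,0,1],0],[255,[0,0,0],0]]}}

```text
time: 6.75
tool_pos: [0.5469, 0.0179, 0.0824]
ee_rot: [-3.141, 0.003, -2.804]
wrist_force: [-0.5, 1.0, 5.6]
width: 0.0093
finger_force: 30.0
```

{"method": "carry_out", "body": {"increments": [[255,[0,0,1],0],[255,[0,0,1],0],[255,[0,0,0],0]]}}

```text
time: 7.05
tool_pos: [0.5476, 0.0181, 0.0809]
ee_rot: [-3.141, 0.005, -2.804]
wrist_force: [1.3, 1.2, 5.6]
width: 0.0098
finger_force: 30.0
```

{"method": "carry_out", "body": {"increments": [[255,[0,0,1],0],[255,[0,0,1],0],[255,[0,0,1],0],[255,[0,0,0],0]]}}

```text
time: 7.45
tool_pos: [0.5486, 0.0183, 0.0785]
ee_rot: [-3.141, 0.007, -2.804]
wrist_force: [2.0, 3.0, 6.1]
width: 0.0099
finger_force: 30.0
```

{"method": "carry_out", "body": {"increments": [[255,[0,0,1],0],[255,[0,0,1],0],[255,[0,0,0],0]]}}

```text
time: 7.75
tool_pos: [0.5488, 0.0184, 0.0766]
ee_rot: [-3.141, 0.008, -2.804]
wrist_force: [3.7, 1.7, 6.9]
width: 0.0096
finger_force: 30.0
```

Run:
```python
from h import *
a=robot.snapshot("side");o=robot.get_obs();print(where(o),o["wrist_force"],o["wrist_torque"])
cv2.imwrite("pics/s4.png",np.clip(cv2.resize(a[185:250,255:345],None,fx=8,fy=8,interpolation=cv2.INTER_CUBIC)*1.4,0,255).astype(np.uint8))
```

```text
s 47.2 y 0.1 z 76.6 [2.02083767 1.82455714 6.75733963] [ 0.50133741 -0.20144605 -0.03045864]
```

View pics/s4.png

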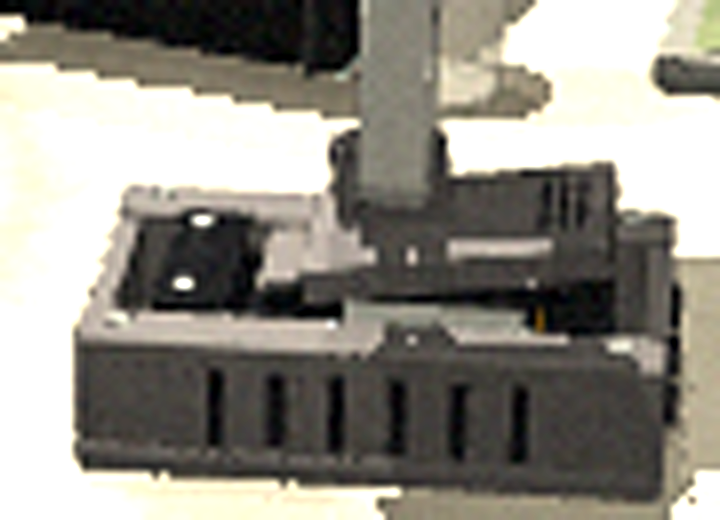

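The tilt has begun: the near end (610,170) is up and the tongue (290,265) is down, just ahead of the ledge. The force held at about 7 N. I'll lift, shift toward the catch and press again for a steeper tilt.

{"method": "carry_out", "body": {"increments": [[255,[0,0,-4],0],[255,[0,0,-4],0],[255,[5,0,0],0],[255,[4,0,0],0],[255,[0,0,0],0]]}}

```text
time: 8.3
tool_pos: [0.5363, 0.0143, 0.0813]
ee_rot: [3.141, -0.002, -2.805]
wrist_force: [-0.4, 0.9, -0.0]
width: 0.0101
finger_force: 30.0
```

{"method": "carry_out", "body": {"increments": [[255,[0,0,2],0],[255,[0,0,2],0],[255,[0,0,1],0],[255,[0,0,1],0],[255,[0,0,1],0],[255,[0,0,0],0]]}}

```text
time: 8.9
tool_pos: [0.5383, 0.0147, 0.077]
ee_rot: [-3.141, 0.002, -2.804]
wrist_force: [-0.7, 0.4, 6.6]
width: 0.0095
finger_force: 30.0
```

Run:
```python
from h import *
o=robot.get_obs();print(where(o),o["wrist_force"],o["wrist_torque"])
```

```text
s 58.3 y 0.1 z 77.0 [-0.65147483  0.43290373  6.60091157] [ 0.15215944  0.56817007 -0.08849367]
```

{"method": "carry_out", "body": {"increments": [[255,[0,0,1],0],[255,[0,0,1],0],[255,[0,0,0],0]]}}

```text
time: 9.2
tool_pos: [0.5391, 0.015, 0.0755]
ee_rot: [-3.141, 0.004, -2.804]
wrist_force: [-0.3, 1.1, 7.3]
width: 0.0097
finger_force: 30.0
```

{"method": "carry_out", "body": {"increments": [[255,[0,0,1],0],[255,[0,0,0],0]]}}

```text
time: 9.4
tool_pos: [0.5395, 0.0151, 0.0748]
ee_rot: [-3.141, 0.005, -2.804]
wrist_force: [0.2, 0.8, 7.5]
width: 0.0094
finger_force: 30.0
```

Run:
```python
from h import *
a=robot.snapshot("side");o=robot.get_obs();print(where(o),o["wrist_force"],o["wrist_torque"])
cv2.imwrite("pics/s5.png",np.clip(cv2.resize(a[185:250,255:345],None,fx=8,fy=8,interpolation=cv2.INTER_CUBIC)*1.4,0,255).astype(np.uint8))
```

```text
s 57.1 y 0.2 z 74.8 [-0.42570506  1.64992412  7.97674867] [ 0.34725715  0.22251568 -0.04223773]
```

View pics/s5.png

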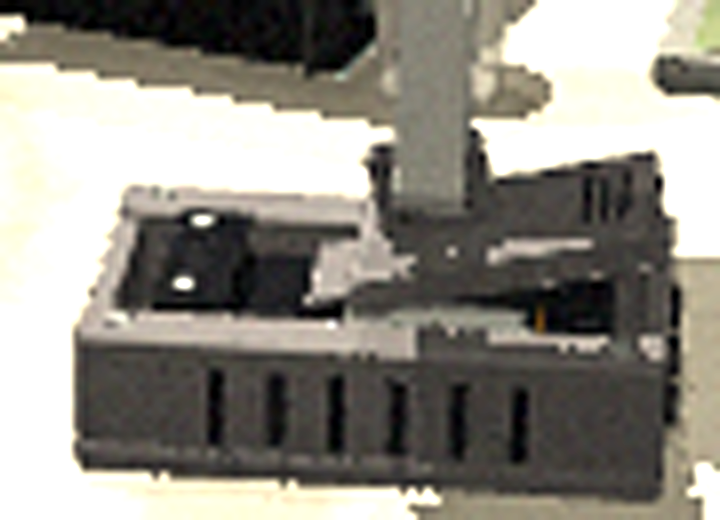

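{"method": "carry_out", "body": {"increments": [[255,[0,0,1],0],[255,[0,0,1],0],[255,[0,0,0],0]]}}

```text
time: 9.75
tool_pos: [0.5401, 0.0153, 0.0731]
ee_rot: [-3.141, 0.007, -2.804]
wrist_force: [1.3, 1.7, 7.9]
width: 0.01
finger_force: 30.0
```

{"method": "carry_out", "body": {"increments": [[255,[0,0,1],0],[255,[0,0,0],0]]}}

```text
time: 9.95
tool_pos: [0.5404, 0.0154, 0.0723]
ee_rot: [-3.14, 0.008, -2.804]
wrist_force: [1.9, 2.7, 9.1]
width: 0.0097
finger_force: 30.0
```

Run:
```python
from h import *
o=robot.get_obs();print(where(o),o["wrist_force"],o["wrist_torque"])
```

```text
s 56.1 y 0.2 z 72.3 [1.89270884 2.69162369 9.08307891] [ 0.4546588  -0.01176348 -0.10032757]
```

About 19° from the geometry. Lift, move toward the slot, and lower the tongue tip to the slot floor short of the ledge.

{"method": "carry_out", "body": {"increments": [[255,[0,0,-3],0],[255,[0,0,-3],0],[255,[-6,0,0],0],[255,[-6,0,0],0],[255,[-6,0,0],0],[255,[0,0,0],0],[255,[0,0,0],0]]}}

```text
time: 10.65
tool_pos: [0.5543, 0.0206, 0.0746]
ee_rot: [3.141, -0.001, -2.804]
wrist_force: [-0.6, -0.3, -1.0]
width: 0.0097
finger_force: 30.0
```

Run:
```python
from h import *
a=robot.snapshot("side");o=robot.get_obs();print(where(o),o["wrist_force"],o["wrist_torque"])
cv2.imwrite("pics/s6.png",np.clip(cv2.resize(a[185:250,255:345],None,fx=8,fy=8,interpolation=cv2.INTER_CUBIC)*1.4,0,255).astype(np.uint8))
```

```text
s 41.4 y -0.1 z 74.7 [ 0.22438174 -0.4931886   0.03499202] [ 0.03450927  0.03111327 -0.03602969]
```

View pics/s6.png

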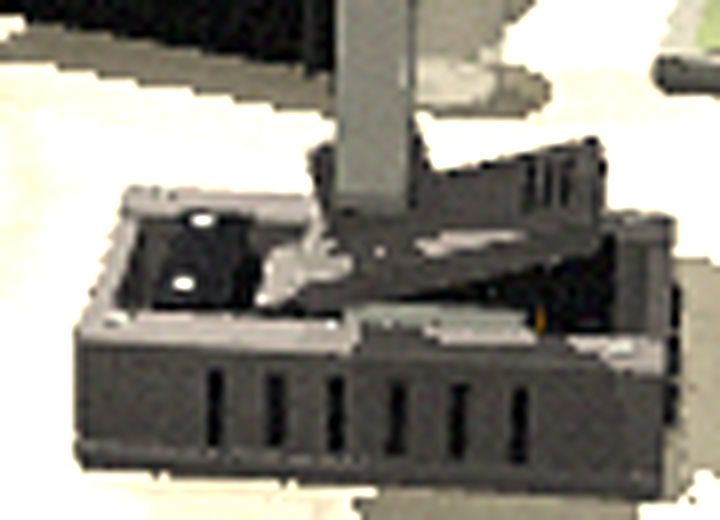

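The tongue tip is at (262,303), low and ahead of the ledge, and the cover is steeply tilted. Lower gently to feel the floor.

Run:
```python
from h import *
p=onz("side",(262.5/8-.5+255,303.5/8-.5+185),.0315)*1000;d=p[:2]-W;print(d@CX,d@CY)
```

```text
11.13716944904122 -9.828015006458676
```

{"method": "carry_out", "body": {"increments": [[255,[0,0,1],0],[255,[0,0,0.5],0],[255,[0,0,0],0],[255,[0,0,0],0]]}}

```text
time: 11.1
tool_pos: [0.5543, 0.0205, 0.0736]
ee_rot: [3.142, 0.0, -2.804]
wrist_force: [-0.0, 0.4, 0.3]
width: 0.0098
finger_force: 30.0
```

{"method": "carry_out", "body": {"increments": [[255,[0,0,0.5],0],[255,[0,0,0.5],0],[255,[0,0,0],0],[255,[0,0,0],0]]}}

```text
time: 11.5
tool_pos: [0.5544, 0.0205, 0.0726]
ee_rot: [3.142, 0.0, -2.804]
wrist_force: [0.5, -0.8, -1.4]
width: 0.0098
finger_force: 30.0
```

{"method": "carry_out", "body": {"increments": [[255,[0,0,0.5],0],[255,[0,0,0.5],0],[255,[0,0,0],0],[255,[0,0,0],0]]}}

```text
time: 11.9
tool_pos: [0.5544, 0.0205, 0.0719]
ee_rot: [-3.142, 0.0, -2.804]
wrist_force: [-0.9, -0.1, 1.5]
width: 0.0101
finger_force: 30.0
```

{"method": "carry_out", "body": {"increments": [[255,[0,0,0.5],0],[255,[0,0,0.5],0],[255,[0,0,0],0],[255,[0,0,0],0]]}}

```text
time: 12.3
tool_pos: [0.5545, 0.0205, 0.0717]
ee_rot: [-3.141, 0.001, -2.804]
wrist_force: [-2.8, 0.1, 5.4]
width: 0.01
finger_force: 30.0
```

{"method": "carry_out", "body": {"increments": [[255,[0,0,-0.8],0],[255,[-2,0,0],0],[255,[-2,0,0],0],[255,[-2,0,0],0],[255,[-2,0,0],0],[255,[0,0,0],0]]}}

```text
time: 12.9
tool_pos: [0.5622, 0.023, 0.0717]
ee_rot: [-3.141, 0.0, -2.804]
wrist_force: [-3.0, -0.6, 5.4]
width: 0.0099
finger_force: 30.0
```

{"method": "carry_out", "body": {"increments": [[255,[-1,0,0],0],[255,[-1,0,0],0],[255,[0,0,0],0],[255,[0,0,0],0]]}}

```text
time: 13.3
tool_pos: [0.5638, 0.0235, 0.0718]
ee_rot: [-3.141, -0.0, -2.804]
wrist_force: [-4.2, -1.8, 6.0]
width: 0.0095
finger_force: 30.0
```

{"method": "carry_out", "body": {"increments": [[255,[-1,0,0],0],[255,[-1,0,0],0],[255,[0,0,0],0],[255,[0,0,0],0]]}}

```text
time: 13.7
tool_pos: [0.5657, 0.0242, 0.0718]
ee_rot: [-3.141, -0.0, -2.804]
wrist_force: [-2.8, -1.4, 4.4]
width: 0.0098
finger_force: 30.0
```

{"method": "carry_out", "body": {"increments": [[255,[0,0,-0.8],0],[255,[0,0,0],0],[255,[0,0,0],0]]}}

```text
time: 14.0
tool_pos: [0.5659, 0.0245, 0.0719]
ee_rot: [-3.142, 0.0, -2.804]
wrist_force: [-0.7, -0.9, 0.3]
width: 0.0096
finger_force: 30.0
```

{"method": "carry_out", "body": {"increments": [[255,[-1,0,0],0],[255,[-1,0,0],0],[255,[0,0,0],0],[255,[0,0,0],0]]}}

```text
time: 14.4
tool_pos: [0.5672, 0.0251, 0.0719]
ee_rot: [3.141, -0.001, -2.804]
wrist_force: [-1.6, -0.5, 1.8]
width: 0.0093
finger_force: 30.0
```

Run:
```python
from h import *
o=robot.get_obs();print(where(o),o["wrist_force"])
```

```text
s 27.6 y -0.2 z 71.9 [-1.64324879 -0.52124334  1.75164843]
```

{"method": "carry_out", "body": {"increments": [[255,[-1,0,0],0],[255,[-1,0,0],0],[255,[0,0,0],0],[255,[0,0,0],0]]}}

```text
time: 14.8
tool_pos: [0.5676, 0.0252, 0.072]
ee_rot: [3.141, -0.005, -2.804]
wrist_force: [-6.6, -1.8, 4.8]
width: 0.01
finger_force: 30.0
```

{"method": "carry_out", "body": {"increments": [[255,[-1,0,0],0],[255,[0,0,0],0],[255,[0,0,0],0]]}}

```text
time: 15.1
tool_pos: [0.5677, 0.0253, 0.0721]
ee_rot: [3.141, -0.007, -2.804]
wrist_force: [-9.4, -1.8, 6.6]
width: 0.0099
finger_force: 30.0
```

Run:
```python
from h import *
a=robot.snapshot("side");o=robot.get_obs();print(where(o),o["wrist_force"],o["wrist_torque"])
cv2.imwrite("pics/s7.png",np.clip(cv2.resize(a[185:250,255:345],None,fx=8,fy=8,interpolation=cv2.INTER_CUBIC)*1.4,0,255).astype(np.uint8))
```

```text
s 27.0 y -0.1 z 72.1 [-8.44413261 -3.64293517  6.54279336] [-0.47509476  1.7386288   0.00372528]
```

The tongue stopped against the back wall at TCP s≈27, where I expected about 25, at a push of about 9 N. My ten views are used up, so I go on by feel and numbers. Ease the push, release, and the cover should lean on the catch slope.

{"method": "carry_out", "body": {"increments": [[255,[0.8,0,-0.5],0],[255,[0,0,0],0],[255,[0,0,0],0]]}}

```text
time: 15.45
tool_pos: [0.5676, 0.0252, 0.0721]
ee_rot: [3.141, -0.005, -2.804]
wrist_force: [-6.3, -1.9, 3.5]
width: 0.0103
finger_force: 30.0
```

{"method": "carry_out", "body": {"increments": [[215,[0,0,0],0],[205,[0,0,0],0],[190,[0,0,0],0],[170,[0,0,0],0],[170,[0,0,0],0],[170,[0,0,0],0]]}}

```text
time: 16.05
tool_pos: [0.5698, 0.0259, 0.0727]
ee_rot: [3.142, 0.0, -2.804]
wrist_force: [0.0, -1.0, 0.5]
width: 0.0311
finger_force: 0.0
```

{"method": "carry_out", "body": {"increments": [[170,[0,0,-5],0],[170,[0,0,-10],0],[170,[0,0,-20],0],[170,[0,0,-20],0],[170,[0,0,0],0]]}}

```text
time: 16.55
tool_pos: [0.5721, 0.0258, 0.1323]
ee_rot: [-3.138, 0.008, -2.804]
wrist_force: [0.5, -1.1, 0.8]
width: 0.0312
finger_force: 0.0
```

Run:
```python
from h import *
a=robot.snapshot("side");o=robot.get_obs();print(where(o),o["wrist_force"])
cv2.imwrite("pics/s8.png",a)
b=cv2.imread("pics/s2.png")
# print grey rows over the cover region as coarse edge test: column-wise first dark row (silhouette top) along columns
g=a[...,1].astype(int)
for u in range(275,342,4):
    col=g[185:240,u];print(u,' '.join(f"{v:3d}" for v in col[::2]))
```

```text
s 23.7 y 0.5 z 130.2 [-0.53439808  0.44559418 -0.36998232]
275   6  13   9  85  81  90 209 209 209 229 227 232 144 119  52  54  34  22  29  14 133 132  51  40  53  49  51  43
279   5   1   5  85  81  90 210 207 209 229 229 233 127  46  54  32  27  34  27   2 135 134  50  53  51  50  53  45
283   9  10   6   2  76  92 214 210 212 209 228 230 126  76  25  26  29  25  24  11 133 137  51  53  53  50  50  50
287   4  11   6   2  83  80  96 207 208 208 228 233 124 134  50  50 136 138 141  51 136 137  44  55  51  52  51  47
291  75  77   3   5  58  84  89 212 210 214 122  51  61  50  50  46 124 120 132  52 134 120  51  56  47  49  53  52
295  80  74  11  12   9  80  85  85 212 215  52  23  26  24   6  47  49  52  73  47 123 121  62  53  53  53  46  51
299  12   9  12  11  96  79  86  86 216 194  58   0   7  16  16  44  55  48  36  44  43  54  53  40  41  43  47  43
303  95  93  89  92 104 129  82 101 217 218  31  36  43  42  43  50  55  55  45  39  78  50  64  46  39  29  32  39
307 106 102 102 104 149 135 139 209 212 228 228 231 134  45  53  53  48 126  48  42 118  51  60  40  45  47  40  
[... 230 characters left out ...]
  44
319  99  94 233 229 118 110  83  90 212 231 229 239  42  54  56  56  54  43  49  23 107  49  58  44  22   7  10   5
323 225 225 227 227 218  94  97 203 227 227 229 240  60  64  69  69 135  41  50   4   7  56  60  48  42  47  43  43
327 229 228 227 226 207 193 204 201 221 228 229 230 234  51  53  15  12  10  10  18  31 124  52  42  44  40  44  46
331 228 229 226 225 204 195 201 203 226 230 230 228 230  99  63  15  11  21  15  26  27 114  99  69  50  51  50  55
335 228 227 228 228 226 202 202 205 225 228 230 230 229 164  65  41  37  37  41  46  50 148 114  89  56  52  48  49
339 182 157 163 167  73  54 212 209 226 228 230 228 228 235 142 133  95 102   0   2   4   5  27  23  33  53  49 104
```

Run:
```python
from h import *
def P(x,y,z,st,th):
    t=np.radians(th);s=st+x*np.cos(t)-z*np.sin(t) ;h=x*np.sin(t)+z*np.cos(t);q=sp(s,y,30+h);return np.round(proj("side",q),1)
for st in(0,2,4):
  for th in(0,10,14,19):
    print(st,th,"end top far",P(96,28,11,st,th),"end top near",P(96,-28,11,st,th),"end bot near",P(96,-28,0,st,th),"fin top near-",P(22,-5,37,st,th),"fin top +",P(54,-5,37,st,th))
```

```text
0 0 end top far [327.4 213.3] end top near [326.3 224.3] end bot near [326.1 229. ] fin top near- [292.7 206.9] fin top + [307.6 207.6]
0 10 end top far [326.2 206.4] end top near [325.  217.2] end bot near [325.7 221.9] fin top near- [289.6 205.3] fin top + [304.3 203.7]
0 14 end top far [325.3 203.7] end top near [324.1 214.4] end bot near [325.2 219. ] fin top near- [288.3 204.8] fin top + [302.8 202.3]
0 19 end top far [323.9 200.3] end top near [322.7 210.9] end bot near [324.2 215.5] fin top near- [286.6 204.3] fin top + [300.8 200.6]
2 0 end top far [328.3 213.3] end top near [327.3 224.4] end bot near [327.1 229. ] fin top near- [293.7 206.9] fin top + [308.5 207.7]
2 10 end top far [327.1 206.4] end top near [326.  217.2] end bot near [326.7 221.9] fin top near- [290.5 205.4] fin top + [305.3 203.7]
2 14 end top far [326.2 203.7] end top near [325.1 214.4] end bot near [326.2 219.1] fin top near- [289.2 204.9] fin top + [303.7 202.3]
2 19 end top far [324.8 200.4] end top near [323.7 211. ] end bot near [325.2 215.6] fin top near- [287.5 204.4] fin top + [301.7 200.7]
4 0 end top far [329.2 213.4] end top near [328.2 224.4] end bot near [328.  229.1] fin top near- [294.6 207. ] fin top + [309.5 207.7]
4 10 end top far [328.  206.5] end top near [326.9 217.3] end bot near [327.6 222. ] fin top near- [291.5 205.4] fin top + [306.2 203.8]
4 14 end top far [327.1 203.8] end top near [326.  214.5] end bot near [327.1 219.1] fin top near- [290.2 204.9] fin top + [304.7 202.4]
4 19 end top far [325.8 200.4] end top near [324.6 211. ] end bot near [326.1 215.6] fin top near- [288.5 204.4] fin top + [302.6 200.7]
```

Silhouette numbers: the near top edge at column 323 is at row 217 and the fin spans columns 290–304, so the lean is about 10°. That matches tongue home with the edge on the catch slope. Close the fingers and move above the press spot.

Run:
```python
from h import *
s=plan(sp(79,0,130),199.3,4,255);plan(sp(79,0,80),199.3,3,255,start=s)
```

```text
[[255,[13.8,0.1,0.1],np.float64(0.01)],[255,[13.8,0.1,0.0],np.float64(0.01)],[255,[13.9,0.2,0.1],np.float64(0.01)],[255,[13.8,0.1,0.0],np.float64(0.01)]] [518.8   8.  130. ] -160.7
[[255,[0.0,0.0,16.7],np.float64(-0.01)],[255,[0.0,0.0,16.7],np.float64(-0.01)],[255,[0.0,0.0,16.6],np.float64(-0.01)]] [518.8   8.   80. ] -160.7
```

{"method": "carry_out", "body": {"increments": [[255,[13.8,0.1,0],0],[255,[13.8,0.1,0],0],[255,[13.8,0.1,0],0],[255,[13.8,0.1,0],0],[255,[0,0,16],0],[255,[0,0,16],0],[255,[0,0,16],0],[255,[0,0,0],0]]}}

```text
time: 17.4
tool_pos: [0.5147, 0.0082, 0.076]
ee_rot: [3.138, -0.007, -2.804]
wrist_force: [0.5, 0.1, 0.1]
width: 0.0003
finger_force: 0.0
```

{"method": "carry_out", "body": {"increments": [[255,[0,0,2],0],[255,[0,0,2],0],[255,[0,0,2],0],[255,[0,0,2],0],[255,[0,0,2],0],[255,[0,0,0],0],[255,[0,0,0],0]]}}

```text
time: 18.1
tool_pos: [0.5177, 0.008, 0.0701]
ee_rot: [-3.141, 0.001, -2.804]
wrist_force: [-0.4, 0.1, 2.2]
width: 0.0005
finger_force: 1.0
```

Run:
```python
from h import *
o=robot.get_obs();print(where(o),o["wrist_force"],o["width"])
```

```text
s 80.0 y -0.3 z 70.1 [-0.42599784  0.08959494  2.20441762] 0.0004787220998238619
```

Contact is at z≈70 mm, as predicted for a 10° lean. Press on.

{"method": "carry_out", "body": {"increments": [[255,[0,0,1],0],[255,[0,0,1],0],[255,[0,0,1],0],[255,[0,0,1],0],[255,[0,0,0],0]]}}

```text
time: 18.6
tool_pos: [0.5173, 0.0078, 0.0657]
ee_rot: [-3.141, -0.0, -2.804]
wrist_force: [0.2, -0.6, 2.5]
width: 0.0005
finger_force: 1.2
```

{"method": "carry_out", "body": {"increments": [[255,[0,0,1],0],[255,[0,0,1],0],[255,[0,0,1],0],[255,[0,0,1],0],[255,[0,0,0],0]]}}

```text
time: 19.1
tool_pos: [0.5173, 0.008, 0.0613]
ee_rot: [3.141, -0.0, -2.804]
wrist_force: [-1.0, 0.2, 0.8]
width: -0.0001
finger_force: 0.7
```

{"method": "carry_out", "body": {"increments": [[255,[0,0,1],0],[255,[0,0,1],0],[255,[0,0,0],0]]}}

```text
time: 19.4
tool_pos: [0.5173, 0.008, 0.0595]
ee_rot: [3.141, -0.0, -2.804]
wrist_force: [-1.3, -0.6, 3.0]
width: 0.0004
finger_force: 0.9
```

{"method": "carry_out", "body": {"increments": [[255,[0,0,1],0],[255,[0,0,1],0],[255,[0,0,0],0]]}}

```text
time: 19.7
tool_pos: [0.5174, 0.008, 0.0575]
ee_rot: [3.141, 0.0, -2.804]
wrist_force: [-1.0, 0.0, 1.9]
width: 0.0003
finger_force: 1.0
```

{"method": "carry_out", "body": {"increments": [[255,[0,0,1],0],[255,[0,0,0],0]]}}

```text
time: 19.9
tool_pos: [0.5176, 0.0081, 0.0565]
ee_rot: [3.141, 0.001, -2.804]
wrist_force: [-0.9, -0.8, 2.3]
width: 0.0002
finger_force: 0.6
```

{"method": "carry_out", "body": {"increments": [[255,[0,0,1],0],[255,[0,0,1],0],[255,[0,0,0],0]]}}

```text
time: 20.2
tool_pos: [0.5178, 0.0081, 0.0551]
ee_rot: [3.141, 0.001, -2.804]
wrist_force: [-1.9, 1.4, 3.0]
width: 0.0008
finger_force: 1.7
```

{"method": "carry_out", "body": {"increments": [[255,[0,0,0.6],0],[255,[0,0,0.6],0],[255,[0,0,0],0]]}}

```text
time: 20.5
tool_pos: [0.5177, 0.0081, 0.0546]
ee_rot: [-3.142, 0.001, -2.804]
wrist_force: [-3.1, 0.2, 7.4]
width: 0.0007
finger_force: 3.7
```

{"method": "carry_out", "body": {"increments": [[255,[0,0,0.6],0],[255,[0,0,0.6],0],[255,[0,0,0],0]]}}

```text
time: 20.8
tool_pos: [0.5177, 0.008, 0.0541]
ee_rot: [-3.141, 0.001, -2.804]
wrist_force: [-5.1, 0.3, 10.0]
width: 0.0006
finger_force: 5.4
```

{"method": "carry_out", "body": {"increments": [[255,[0,0,0.6],0],[255,[0,0,0],0]]}}

```text
time: 21.0
tool_pos: [0.5176, 0.0081, 0.0539]
ee_rot: [-3.141, 0.001, -2.804]
wrist_force: [-4.9, 0.5, 12.1]
width: 0.0004
finger_force: 6.2
```

{"method": "carry_out", "body": {"increments": [[255,[0,0,0.6],0],[255,[0,0,0.6],0],[255,[0,0,0],0]]}}

```text
time: 21.3
tool_pos: [0.5176, 0.008, 0.0534]
ee_rot: [-3.141, 0.001, -2.804]
wrist_force: [-6.6, 0.2, 16.5]
width: 0.0007
finger_force: 8.0
```

{"method": "carry_out", "body": {"increments": [[255,[0,0,0.6],0],[255,[0,0,0],0]]}}

```text
time: 21.5
tool_pos: [0.5175, 0.008, 0.0532]
ee_rot: [-3.141, 0.001, -2.804]
wrist_force: [-7.7, -0.3, 17.7]
width: 0.0003
finger_force: 8.8
```

{"method": "carry_out", "body": {"increments": [[255,[0,0,-3],0],[255,[0,0,-4],0],[255,[0,0,-20],0],[255,[0,0,-30],0],[255,[-15,0,-20],0],[255,[-20,0,0],0],[255,[0,0,0],0]]}}

```text
time: 22.2
tool_pos: [0.5522, 0.02, 0.127]
ee_rot: [-3.141, 0.002, -2.804]
wrist_force: [-0.1, 0.5, -0.6]
width: 0.0011
finger_force: 0.0
```

Run:
```python
from h import *
a=robot.snapshot("side");o=robot.get_obs();print(where(o),o["wrist_force"])
cv2.imwrite("pics/s9.png",a);g=a[...,1].astype(int)
print("rows",list(range(200,234)))
for u in range(279,344,3): print(u,' '.join(f"{v:3d}" for v in g[200:234,u]))
```

```text
s 45.1 y -0.6 z 126.0 [0.11466081 0.25305341 0.62438655]
rows [200, 201, 202, 203, 204, 205, 206, 207, 208, 209, 210, 211, 212, 213, 214, 215, 216, 217, 218, 219, 220, 221, 222, 223, 224, 225, 226, 227, 228, 229, 230, 231, 232, 233]
279 207 209 210 229 226 229 229 234 153 126 141  45 190  52  21  21  28  27  33  36  51  35  31   5  97 136 131 133  66  50  48  46  54  51
282 210 207 206 229 227 224 229 232 181 131 132  76  13  18  26  30  22  25  27  29  23  23  25  17  98 137 135 135  82  50  51  16  16   3
285 207 211 207 209 228 227 225 232 211 122 133 107  18  27  18  21  18  37  51  50  51  65 142 137  84 136 131 137  98  43  49  52  49  51
288 208 210 211 211 230 228 226 232 206 122 129 133  83  46  51  56 104 180 137 133 131 137 136  77  68 136 132 134 117  46  51  47  29  25
291 203 212 210 208 210 230 226 171 190  74  78  90  78  86  81  82  86  84 139 134 133 131 129  95  60 137 133 138 124  45  49  50  58  54
294 211 210 210 210 211 234 183 132  96  36  27  34  40  43  28  30  35  49  62 124 134 131 132 133  38 135 135 136 130  57  49  53  56  48
297 216 212 216 214 211 217
[... 1512 characters left out ...]

330 204 223 228 228 229 228 228 230 227 233 239  95  47  52  22   0  13  13  11   3  10  12   9  10   0  14   5  79  53  51  62  48  44  46
333 209 225 226 228 229 229 230 229 227 230 238  98  99  66  74  45  45  44  46  40  43  46  42  45  45  42  40 134  72  69  58  49  49  46
336 213 224 227 228 229 229 231 229 227 231 236 147  52  62  72  48  64  64  64  68  68  68  71  68  66  64 143 139 124  50  56  53  46  42
339 222 228 230 228 231 231 227 229 227 227 231 234 134 140 134 132 101  99  97  99  59   0   4   8   0   2  56   2   6  28  19  22  76  29
342 227 229 229 230 230 228 228 229 231 231 230 229 229 230 232 238 117 125 128 129 128 128 123 126 122 124 125 130 126 127 128 129 123 125
```

Run:
```python
from h import *
print([np.round(proj("side",sp(s,y,z)),1).tolist() for s,y,z in((98.5,0,51.8),(98.5,-10,51.8),(98.5,10,51.8),(95,-10,42),(95,10,42))])
for n in("s2","s9"):
    g=cv2.imread(f"pics/{n}.png")[...,1].astype(int);print(n)
    for r in range(208,224): print(r,' '.join(f"{v:3d}" for v in g[r,314:342]))
```

```text
[[328.2, 214.2], [328.1, 216.2], [328.4, 212.3], [326.2, 220.2], [326.6, 216.3]]
s2
208 230 229 232 229 229 231 227 230 230 229 230 230 228 228 229 229 228 227 229 227 228 226 229 227 226 229 228 230
209 232 233 232 232 232 230 231 231 230 229 227 231 231 232 230 230 230 230 229 229 230 230 229 228 229 228 227 229
210 150 150 182 183 184 183 211 211 213 213 211 239 237 236 233 235 233 232 234 232 232 232 232 231 232 230 230 227
211 129 125 125 130 124 125 123 123 123 124 122 118 115 117 121 165 153 148 181 146 169 207 179 183 209 233 231 229
212 134 135 132 132 132 131 131 127 127 129 130 133 129 133 132 130 129 127  86 194 147 135 129 123 113 140 235 229
213 129 137 133 131 135 137 137 142 133 136 138 136 103 104 103  93 140 140 133 135 135 128 134 131 121 143 237 232
214  36  48  53  52  59  60  64  76  78  88  88  74  22  10  19  15  39  46 135 132 133 134 132 140 119 126 237 231
215  50  53  50  52  50  51  45  55  47  48  52  13  21  24  23  21  20  26  52  51  54  53  58  61  44 129 236 231
216  52  46  56  53  45  54  53  54  52  51  44  10  31  26  26  15  24  22  55  51  53 
[... 1998 characters left out ...]
 126
218  53  53  35  14  56  11  41  29  32  62  12   0  14   6   9   9  11  18  44  46  47  26  64  67  63  97 127 129
219  51  52  43  20  59  14  57  20  41  62   5   0   7  13  11   9   3  10  52  40  47  36  68  66  59  99 132 128
220  58  57  96  27  57  71  60   7  46  57  22  12  13   3   4  10  10  18  52  43  39  41  68  64  61  59 133 136
221  56  52  71  99  96  39 129  17  39  52  42  20   8   7  11   9  12  10  48  46  42  42  68  71  73   0  93 130
222  46  50 125 125 124  90 127  98 122 128  78  25  11  15  14  13   9  16  45  42  39  46  71  63  68   4 101 128
223  51  52 129 117 120 120 116 122 126 127 133   1   5  23  28  14  10  28  46  45  45  42  68  66  70   8  97 127
```

The near edge is at row 225 and the fin top at row 207, both matching flat. The catch's black edge (columns 324–325, rows 215–219) is exactly where it was before fitting, so it has sprung back over the cover. Retract and hand in.

{"method": "carry_out", "body": {"increments": [[255,[0,0,-20],0],[255,[0,0,-30],0],[255,[0,0,-20],0],[255,[0,0,0],0],[255,[0,0,0],0]]}}

```text
time: 22.75
tool_pos: [0.5496, 0.0194, 0.1956]
ee_rot: [3.141, -0.002, -2.805]
wrist_force: [0.4, -0.4, 0.1]
width: 0.0004
finger_force: 0.0
```

```bash
python3 -c "
from bench import robot
print(robot.close_job())"
```

```text
the job is handed in; nothing more can be done
None
```

The cover is refitted: tongue home in the slot, lying flat, with the catch back in its sprung-out position over the edge (checked by pixel values, not a tug test), and the job is handed in at about 23 s with the arm clear.

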